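# Restart the labeller from its covered keypad

## Robot

A 6-joint arm with a two-finger parallel gripper is mounted at the origin on the work surface. World frame = base frame: x ahead of the robot, y to its left, z up, the work surface at z = 0. Lengths are in mm, angles in rad, forces in N, time in s.
With the tool pointing down it reaches from about 350 to 875 mm from the base axis. Payload 4.2 kg.
Tool frame: the origin (TCP) lies at the very end of the fingers, on their centre line; the grasp point (between the pads) lies 19 mm behind it (arm.pinch_z is the distance from the TCP to the grasp point, in mm); x points along the fingers, y is the direction in which the jaws open and shut, and the axes are right-handed (so a half turn about x gives the same grasp; the last joint's range is limited). The gripper opens to 85 mm and grips with 20 to 120 N. Pads are 22 mm wide; open, the fingers measure 114 mm over their backs; the gripper's body (76 mm by 85 mm) begins 54 mm behind the grasp point. The pads swing forward as they close: fully open they stand 13 mm farther back than shut.
Start: joints at [-1.079, 0.385, 0.008, 0, -1.194, -0.259], TCP at [144.207, -608.115, 200.512] pointing down, gripper open.
Joint ranges: [-3.14, 3.14], [-1.21, 2.06], [-1.07, 1.41], [-3.16, 2.05], [-2.99, -0.16], [-3.1, 3.1]. Speed limits (rad/s): [2.79, 2.79, 3.14, 3.14, 3.14, 3.14].

## Interface

Orientations are given as a unit quaternion [x, y, z, w].
In Python, from bench import arm gives the robot as it stands.
- The arm moves only by the tool drive_tool, never from a script. Its argument "motion" is a list of rows, each a list of 4 numbers: the shift along the tool's x, y, z in mm, then the turn about the tool's x in degrees. In form: [[dx, dy, dz, spin], ...]. A call has 1 to 10 rows; each row shifts and turns the commanded pose from where the row before left it, along the tool's axes as they then stand; what a row does not reach is not made up. A row lasts 1/12 s, in which the tool goes at most 41.7 mm and 7.16 degrees, less where a joint would pass 70% of its speed; a pose out of reach is approached as far as the arm can. A call with a gripper value outside its range is refused whole. "grip" is the finger opening in mm, from 0 to 85.4, set as the call begins (left out, the last holds). The fingers move at their own pace and stop on an object; the grip force is fixed at half the most. Time passes only in rows, so rows that do not move let the fingers close. It gives the time, the measured TCP pose, the force and the opening at its end, in the units of the state.
- arm.read_state(): the state, without advancing time (a new reading comes with each control period).
- arm.get_image(name): name is "scene" or "top"; returns the picture (400x640x3 uint8, red, green, blue); there is no depth.
- arm.calibration(name): a dict with "K" (3x3 intrinsics, pixels), "eye" and "attitude" of the camera in the world. Camera axes: x right, y up, looking along -z (the intrinsics and any distortion apply to the point x, -y, -z); pixel columns grow to the right and rows downward; lengths in mm; the calibration is good to about 2 mm. A picture is of the moment at which its call begins. calibration takes no time and is no camera call.
- arm.job_done(): hands the job in, once; it reports no verdict.
The state is a dict: "clock": time; "joints": joint angles; "joint_vel": joint speeds; "joint_efforts": joint torques, N m; "position": TCP position; "ee_rot": TCP orientation; "contact_force": force on the tool from outside, world axes, zero at the start; "wrist_torque": the same for the moment, N m; "gripper_width": finger opening in mm.
Only numpy, scipy, OpenCV 4.12 (cv2) and the standard library are available. Lean on these libraries where they do the work, as an engineer would, in place of code of your own. Each camera call takes 0.05 s, during which the arm holds its last target. There are 200 camera calls.

## Task

Restart the labeller: slip the scraper's blade under the front lip of the control box's clear cover and lever the cover up and over until it rests fully open, touching the cover only with the scraper, then lay the scraper back on the table without dropping it. Then, with the empty gripper, press the round key, then the square key, then the long bar key fully down, one at a time, letting each come back up. Do not press the cross-shaped key, and leave the jars and the cardboard core alone.

Things in the scene. Friction and masses are not known exactly. Their poses are not given: they have to be found in the camera images.
- console: Labeller's control box, a grey box bolted to the table: 190 mm deep (x), 290 mm wide (y), with low bolted feet 350 mm wide. Origin: centre of its underside; x points from the front (robot side) to the back, z up. Four keys on its panel (z = 55 mm) in a well with walls up to z = 83 mm; inner faces at x = -63 and 85, y = +-137 mm.
- slot_front (a point): Middle of the mouth of the slot under the closed cover's front lip: console x = -95, y = 0, z = 77.5 mm; axes as the console. The slot runs along the whole front, 22 mm deep (to x = -73) and 15 mm high: below it a ledge with its top at z = 70, above it the lip's underside at z = 85 mm.
- cover (a joint): Angle of the clear cover with a grey frame (185 mm front to back, 290 mm wide, 4 mm thick, 7 mm at the lip, about 220 g): 0 closed, 2.4 rad fully open, leaning back. It hinges along y at the back. Below about 1.57 rad it falls shut, beyond that it falls open by itself.
- cover_hinge (a point): Middle of the cover's hinge line, at the level of the cover's underside: console x = 90, y = 0, z = 85 mm; its axes are the console's.
- cover_lip (a point): Middle of the front edge of the cover, on its underside, 185 mm from the hinge; moves with the cover. Its x axis points from the lip to the hinge.
- scraper: Flat scraper lying loose on the table, left of the control box, about 150 g: wooden handle 110 mm long (x = -55 to 55), 24 wide, 26 high; stiff steel blade 50 mm wide, 3 thick, reaching from the handle to x = 145 mm, its mid-plane 10 mm above the handle's underside. Origin: centre of the handle's underside; x towards the blade, z up.
- scraper_grip (a point): Point in the handle to grip, near the centre of mass: 15 mm ahead of the origin, 22 mm above the underside; axes as the scraper.
- scraper_tip (a point): Middle of the blade's front edge: 145 mm ahead of the origin, 10 mm above the underside; axes as the scraper.
- key_round (a joint): Travel of the key shaped as a round disc, 36 mm across, white plastic like the others: 0 up, 0.008 m fully down, where its spring pushes back with 5 N. The four keys stand in one row from left to right, 62 mm apart, under the cover; which stands where changes from run to run.
- round_top (a point): Centre of the top face of the round key: 77 mm above the table when up; moves with the key.
- key_square (a joint): Travel of the key shaped as a square, 34 x 34 mm, white plastic like the others: 0 up, 0.008 m fully down, where its spring pushes back with 5 N. The four keys stand in one row from left to right, 62 mm apart, under the cover; which stands where changes from run to run.
- square_top (a point): Centre of the top face of the square key: 77 mm above the table when up; moves with the key.
- key_bar (a joint): Travel of the key shaped as a long bar, 60 mm front to back and 20 mm wide, white plastic like the others: 0 up, 0.008 m fully down, where its spring pushes back with 5 N. The four keys stand in one row from left to right, 62 mm apart, under the cover; which stands where changes from run to run.
- bar_top (a point): Centre of the top face of the bar key: 77 mm above the table when up; moves with the key.
- key_cross (a joint): Travel of the key shaped as a plus-sign cross, 42 x 42 mm with arms 14 mm wide, white plastic like the others: 0 up, 0.008 m fully down, where its spring pushes back with 5 N. The four keys stand in one row from left to right, 62 mm apart, under the cover; which stands where changes from run to run.
- cross_top (a point): Centre of the top face of the cross key: 77 mm above the table when up; moves with the key.
- jar0: Filled amber jar with a white lid, 64 mm across and 85 mm high, right of the control box; to be left standing. Origin: centre of its underside.
- jar1: Filled amber jar with a white lid, 64 mm across and 85 mm high, right of the control box, farther off; to be left standing. Origin: centre of its underside.
- jar2: Filled amber jar with a white lid, 64 mm across and 85 mm high, far left, beyond the scraper; to be left standing. Origin: centre of its underside.
- label_core: Cardboard label core, an upright tube 90 mm across and 70 mm high, at the right near the robot; to be left alone. Origin: centre of its underside.
There are look-alikes about, which are no part of the job. Leave any turquoise look-alike of the scraper alone.

How it is judged (in metres and radians):
On the way, in this order (a step that is already met when the one before it is completed fails the run):
1. the cover is open and leans back (beyond 2.0 rad) (value of joint cover above 2 rad), for 0.2 s.
2. the scraper lies on the table, let go (height (world z) of scraper below 0.008 m and angle between scraper's own z axis and vertical below 0.15 rad and contact force between the fingers and scraper below 0.1 N and linear speed of scraper below 0.02 m/s), for 0.2 s.
3. the round key is pressed down (beyond 6 of its 8 mm) by the empty fingers with the other two up (value of joint key_round above 0.006 m and value of joint cover above 2 rad and contact force between the fingers and key_round above 0.5 N and value of joint each of key_square, key_bar below 0.002 m and height (world z) of scraper below 0.008 m and angle between scraper's own z axis and vertical below 0.15 rad and contact force between the fingers and scraper below 0.1 N), for 0.05 s.
4. the square key is pressed down (beyond 6 of its 8 mm) by the empty fingers with the other two up (value of joint key_square above 0.006 m and value of joint cover above 2 rad and contact force between the fingers and key_square above 0.5 N and value of joint each of key_round, key_bar below 0.002 m and height (world z) of scraper below 0.008 m and angle between scraper's own z axis and vertical below 0.15 rad and contact force between the fingers and scraper below 0.1 N), for 0.05 s.
5. the long bar key is pressed down (beyond 6 of its 8 mm) by the empty fingers with the other two up (value of joint key_bar above 0.006 m and value of joint cover above 2 rad and contact force between the fingers and key_bar above 0.5 N and value of joint each of key_round, key_square below 0.002 m and height (world z) of scraper below 0.008 m and angle between scraper's own z axis and vertical below 0.15 rad and contact force between the fingers and scraper below 0.1 N), for 0.05 s.
At the end, for the whole second after the job is handed in: The cover rests open (beyond 2.0 rad), the scraper lies flat on the table (origin less than 8 mm up, tilt under 0.15 rad), at rest, and all four keys are up again (less than 2 mm down) (value of joint cover above 2 rad and value of joint each of key_round, key_square, key_bar, key_cross below 0.002 m and height (world z) of scraper below 0.008 m and angle between scraper's own z axis and vertical below 0.15 rad and linear speed of scraper below 0.02 m/s); the robot touches nothing.
It fails at once if the robot itself touches the cover (more than 1 N): it is moved with the scraper only (contact force between any of the fingers, the arm and cover above 1 N).
It fails at once if the cross-shaped key is pressed (more than 3 mm) (value of joint key_cross above 0.003 m).
It fails at once if two keys are down together (more than 3 mm each) (value of joint each of key_round, key_square above 0.003 m or value of joint each of key_round, key_bar above 0.003 m or value of joint each of key_square, key_bar above 0.003 m).
It fails at once if the scraper is dropped (falls free faster than 0.6 m/s) (linear speed of scraper above 0.6 m/s and contact force between the fingers and scraper below 0.05 N).
It fails at once if a jar or the cardboard core is shifted (more than 20 mm) or tipped (distance of any of jar0, jar1, jar2, label_core from where it was at the start of the episode above 0.02 m or angle between any of jar0, jar1, jar2, label_core's own z axis and vertical above 0.3 rad).
It also fails if it takes over 72 s, if anything falls off the work surface, if the arm or the gripper's body presses on something with over 40 N, if the wrist force passes 120 N, or if a joint passes its speed limit or range.

## Working session

There is one attempt and no reset: what is moved stays moved. The work goes in short steps, Python scripts to look and compute and a tool call to move; the robot and the scene stay as the last step left them, time stands still between calls to the robot, and variables do not carry over. Pictures are saved under pics/ and viewed, about 8 in all and at most 12, crops included, and the job is handed in when it is done.

Besides the shell and the picture viewer there is one more tool, called after ">>>" by a JSON object that holds its "fn" and its "kwargs", one argument or row to a line. drive_tool: Moves the arm, as the interface text tells. Its arguments: {"type":"object","properties":{"motion":{"type":"array"},"grip":{"type":"number"}},"required":["motion"]}

```bash
ls; mkdir -p pics; python3 - <<'E'
from bench import arm
import cv2
s=arm.read_state(); print(s)
for n in("scene","top"):
    c=arm.calibration(n); print(n,c)
    cv2.imwrite(f"pics/{n}0.png",arm.get_image(n)[:,:,::-1])
E
```

```text
pics
{'clock': 0.0, 'joints': array([-1.07937524e+00,  3.85574097e-01,  6.62394861e-03, -5.08774920e-04,
       -1.19395935e+00, -2.58616781e-01]), 'joint_vel': array([-0.00085382,  0.00019328,  0.00108175, -0.00211408, -0.00056022,
        0.00262305]), 'joint_efforts': array([-1.18711683e-03, -3.92292309e+01,  1.88396055e+01,  4.18624520e+00,
       -4.82997260e-03,  3.08143527e-06]), 'position': array([ 144.07568387, -607.50876341,  199.40885823]), 'ee_rot': array([-0.0813006 ,  0.70244712,  0.08281347,  0.70221093]), 'contact_force': array([0.25439425, 0.59102235, 0.43532306]), 'wrist_torque': array([0.02056564, 0.01026638, 0.04569239]), 'gripper_width': 85.65762159859267}
scene {'K': array([[437.9404259,   0.       , 324.5478679],
       [  0.       , 437.9404259, 205.9395149],
       [  0.       ,   0.       ,   1.       ]]), 'eye': array([1442.72674715,  177.30634226, 1399.78087004]), 'attitude': array([0.20264457, 0.21906787, 0.70030164, 0.64847672])}
top {'K': array([[411.29726361,   0.        , 315.27153541],
       [  0.        , 411.29726361, 197.81014487],
       [  0.        ,   0.        ,   1.        ]]), 'eye': array([ 393.26632602,   91.03629832, 1393.22138743]), 'attitude': array([ 0.02783203, -0.04179526, -0.69593546,  0.71634655])}
```

View pics/top0.png

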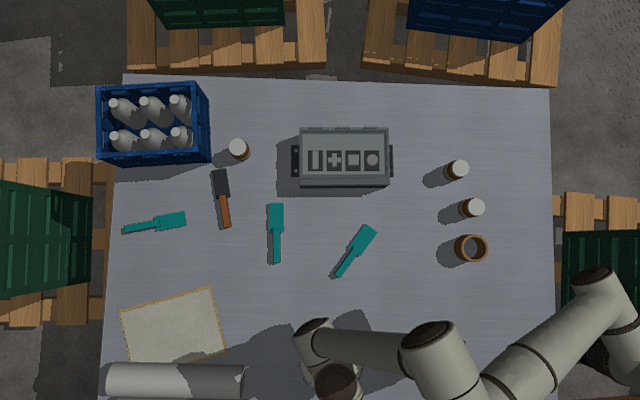

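View pics/scene0.png

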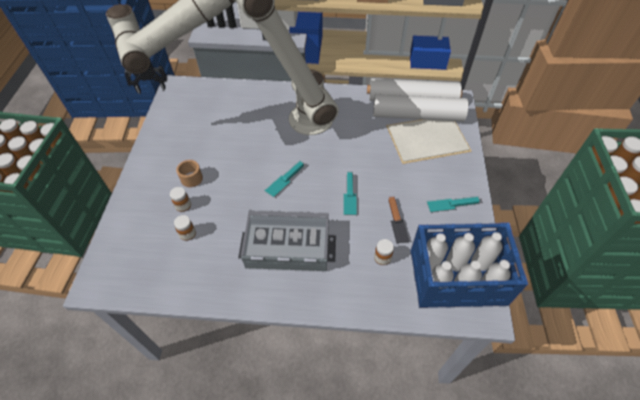

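The top view shows the wooden scraper (handle ≈(224,210), blade ≈(220,182)) and the console (centre ≈(344,158)). The keys from left to right are bar (316,160), cross (334,160), square (352,160) and round (371,160). The jars are at (238,149), (457,169) and (471,208), and the core at (471,249). The second picture agrees. Next I'll take a magnified crop to measure.

```bash
cat > h.py <<'E'
import numpy as np, cv2
from scipy.spatial.transform import Rotation as R
from bench import arm
def proj(n,P):
    c=arm.calibration(n); p=R.from_quat(c['attitude']).inv().apply(np.atleast_2d(P)-c['eye'])*[1,-1,-1]
    q=p@c['K'].T; return q[:,:2]/q[:,2:]
def back(n,uv,z):
    c=arm.calibration(n); uv=np.atleast_2d(uv); d=np.c_[uv,np.ones(len(uv))]@np.linalg.inv(c['K']).T*[1,-1,-1]
    d=R.from_quat(c['attitude']).apply(d); z=np.broadcast_to(z,len(uv)); return c['eye']+d*((z-c['eye'][2])/d[:,2])[:,None]
def crop(src,x0,y0,x1,y1,f,out):
    i=cv2.imread(src)[y0:y1,x0:x1]; cv2.imwrite(out,cv2.resize(i,None,fx=f,fy=f,interpolation=cv2.INTER_CUBIC))
E
python3 - <<'E'
from h import *
crop('pics/top0.png',200,115,400,240,4,'pics/c1.png')
# shape fits: handle (brown), blade(dark grey)
i=cv2.imread('pics/top0.png')
E
```

```text
(no output)
```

View pics/c1.png

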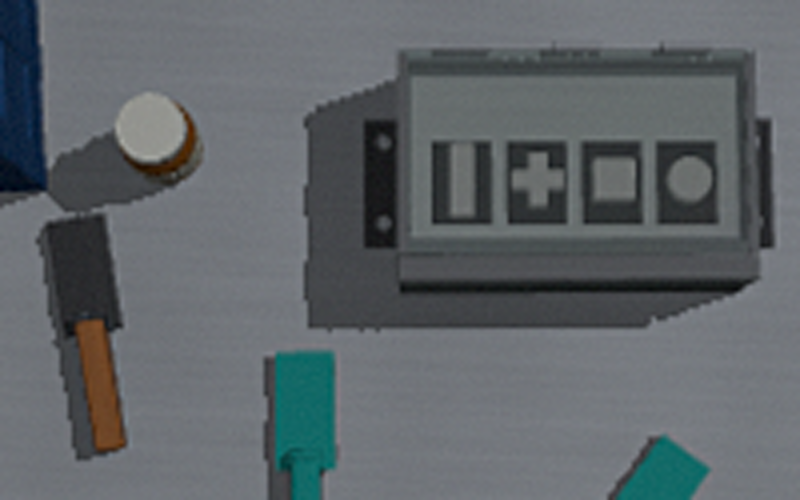

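The crop shows these corners. Blade: front (42,225)/(104,215), rear (62,333)/(121,325). Handle top: front (77,322)/(104,318), rear (97,452)/(126,446). Cover: back-left (399,52), front-left (400,280), front-right (760,278). Keys: bar (462,180), cross (538,180), square (614,178), round (690,178).

```bash
python3 - <<'E'
from h import *
np.set_printoptions(precision=1,suppress=True)
o=lambda L:np.array(L)/4.+[200,115]
print('blade',back('top',o([(42,225),(104,215),(62,333),(121,325)]),10))
print('handle',back('top',o([(77,322),(104,318),(97,452),(126,446)]),26))
print('cover',back('top',o([(399,52),(752,52),(400,250),(757,250),(400,280),(760,278),(400,290)]),90))
K=back('top',o([(462,180),(538,180),(614,178),(690,178)]),77);print('keys',K,np.diff(K,axis=0))
print('jars',back('top',[(238,149),(457,169),(471,208)],85)); print('core',back('top',[(471,248)],70))
# foot corners z~10
print('feet',back('top',o([(364,120),(364,247),(772,118),(774,247)]),8))
print('jar2 in crop',back('top',o([(152,128)]),85))
E
```

```text
blade [[610.  422.5  10. ]
 [620.2 370.7  10. ]
 [518.8 401.   10. ]
 [527.1 351.9  10. ]]
handle [[526.9 385.4  26. ]
 [531.  363.3  26. ]
 [419.7 363.6  26. ]
 [425.3 340.   26. ]]
cover [[ 747.9  123.6   90. ]
 [ 757.5 -163.    90. ]
 [ 586.2  117.7   90. ]
 [ 595.1 -168.7   90. ]
 [ 562.1  116.9   90. ]
 [ 572.5 -171.4   90. ]
 [ 554.   116.7   90. ]]
keys [[ 647.    69.5   77. ]
 [ 649.     7.8   77. ]
 [ 652.6  -54.    77. ]
 [ 654.6 -116.    77. ]] [[  2.  -61.7   0. ]
 [  3.6 -61.8   0. ]
 [  2.  -62.    0. ]]
jars [[ 673.4  320.3   85. ]
 [ 630.5 -389.9   85. ]
 [ 505.  -434.5   85. ]]
core [[ 377.1 -439.3   70. ]]
feet [[ 709.7  153.7    8. ]
 [ 600.   150.     8. ]
 [ 722.9 -196.8    8. ]
 [ 610.8 -199.6    8. ]]
jar2 in crop [[680.  320.6  85. ]]
```

```bash
cat >> h.py <<'E'
np.set_printoptions(precision=1,suppress=True)
def plan(targets,yaw=None):
    """targets: world TCP points; yaw: wanted direction of tool z axis (mod pi). Spin first, then shifts in the turned tool axes."""
    s=arm.read_state(); Rm=R.from_quat(s['ee_rot']).as_matrix(); p=s['position']
    print('t',round(s['clock'],2),'p',p,'F',s['contact_force'],'w',round(s['gripper_width'],1))
    a=np.arctan2(Rm[1,2],Rm[0,2]); d=0
    print('tool x',Rm[:,0].round(3),'z-yaw',round(a,4))
    if yaw is not None:
        d=(yaw-a+np.pi/2)%np.pi-np.pi/2; print('spin deg',round(np.degrees(-d),2))
    T=Rm@R.from_rotvec([-d,0,0]).as_matrix()
    for t in targets:
        v=T.T@(np.array(t)-p); print('to',t,'shift',v,'rows>=',round(np.linalg.norm(v)/41.7,1)); p=np.array(t,float)
E
python3 - <<'E'
from h import *
plan([(450,-150,200),(489,367,200),(489,367,60),(489,367,3)],0.22)
E
```

```text
t 0.1 p [ 144.1 -607.6  199.5] F [ 0.  -0.2 -0. ] w 85.3
tool x [-0.  0. -1.] z-yaw 0.2326
spin deg 0.72
to (450, -150, 200) shift [  0.2 379.8 398.4] rows>= 13.2
to (489, 367, 200) shift [  1.  496.  150.9] rows>= 12.4
to (489, 367, 60) shift [140.   -0.3   0. ] rows>= 3.4
to (489, 367, 3) shift [57.  -0.1  0. ] rows>= 1.4
```

>>> {"fn": "drive_tool", "kwargs": {
  "motion": [
    [0,27,28,0.7],
    [0,27,28,0],
    [0,27,28,0],
    [0,27,28,0],
    [0,27,28,0],
    [0,27,28,0],
    [0,27,28,0],
    [0,27,28,0],
    [0,27,28,0],
    [0,27,28,0]
  ],
  "grip": 85
}}

```text
clock: 0.93
position: [358.3, -281.3, 200.4]
ee_rot: [-0.078, 0.703, 0.078, 0.703]
contact_force: [1.0, -0.9, 1.0]
gripper_width: 85.0
```

>>> {"fn": "drive_tool", "kwargs": {
  "motion": [
    [0,28,28,0],
    [0,28,28,0],
    [0,27,28,0],
    [0,27,28,0],
    [0,33,10,0],
    [0,33,10,0],
    [0,33,10,0],
    [0,33,10,0],
    [0,33,10,0],
    [0,33,10,0]
  ]
}}

```text
clock: 1.77
position: [457.8, 56.7, 200.3]
ee_rot: [-0.078, 0.703, 0.078, 0.703]
contact_force: [0.9, -0.0, 0.2]
gripper_width: 85.0
```

>>> {"fn": "drive_tool", "kwargs": {
  "motion": [
    [0,33,10,0],
    [0,33,10,0],
    [0,33,10,0],
    [0,33,10,0],
    [0,33,10,0],
    [0,33,10,0],
    [0,33,10,0],
    [0,33,10,0],
    [0,34,10,0],
    [0,0,0,0]
  ]
}}

```text
clock: 2.6
position: [481.1, 370.6, 198.9]
ee_rot: [-0.079, 0.703, 0.079, 0.703]
contact_force: [0.6, -0.2, 0.3]
gripper_width: 85.3
```

```bash
python3 - <<'E'
from h import *
plan([(489,367,60),(489,367,3)],0.22)
cv2.imwrite('pics/t1.png',arm.get_image('top')[:,:,::-1])
E
```

```text
t 2.6 p [481.1 370.6 198.9] F [ 0.6 -0.2  0.3] w 85.3
tool x [ 0.  0. -1.] z-yaw 0.2247
spin deg 0.27
to (489, 367, 60) shift [138.9  -5.3   6.9] rows>= 3.3
to (489, 367, 3) shift [57. -0. -0.] rows>= 1.4
```

>>> {"fn": "drive_tool", "kwargs": {
  "motion": [
    [20,-5,7,0],
    [30,0,0,0],
    [30,0,0,0],
    [30,0,0,0],
    [28,0,0,0],
    [20,0,0,0],
    [20,0,0,0],
    [14,0,0,0],
    [0,0,0,0],
    [0,0,0,0]
  ]
}}

```text
clock: 3.48
position: [488.7, 360.9, 8.1]
ee_rot: [-0.078, 0.703, 0.077, 0.702]
contact_force: [-0.1, -0.1, 0.0]
gripper_width: 85.2
```

>>> {"fn": "drive_tool", "kwargs": {
  "motion": [
    [0,0,0,0],
    [0,0,0,0],
    [0,0,0,0],
    [0,0,0,0],
    [0,0,0,0],
    [0,0,0,0],
    [0,0,0,0],
    [0,0,0,0],
    [0,0,0,0],
    [0,0,0,0]
  ],
  "grip": 10
}}

```text
clock: 4.32
position: [488.9, 362.2, 8.5]
ee_rot: [-0.078, 0.703, 0.078, 0.703]
contact_force: [0.3, 0.4, 0.6]
gripper_width: 10.2
```

>>> {"fn": "drive_tool", "kwargs": {
  "motion": [
    [-10,0,0,0],
    [-20,0,0,0],
    [-20,0,0,0],
    [-20,0,0,0],
    [-20,0,0,0],
    [-20,0,0,0],
    [-20,0,0,0],
    [0,0,0,0],
    [0,0,0,0],
    [0,0,0,0]
  ]
}}

```text
clock: 5.15
position: [488.5, 361.8, 138.4]
ee_rot: [-0.078, 0.703, 0.078, 0.703]
contact_force: [0.6, 0.3, 0.1]
gripper_width: 10.1
```

```bash
python3 - <<'E'
from h import *
cv2.imwrite('pics/t2.png',arm.get_image('top')[:,:,::-1]);cv2.imwrite('pics/s2.png',arm.get_image('scene')[:,:,::-1])
crop('pics/t2.png',140,130,290,260,4,'pics/a.png');crop('pics/s2.png',330,130,480,260,4,'pics/b.png')
a=cv2.imread('pics/a.png');b=cv2.imread('pics/b.png');cv2.imwrite('pics/c2.png',cv2.resize(np.hstack([a,b]),(800,347)))
E
```

```text
(no output)
```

View pics/c2.png

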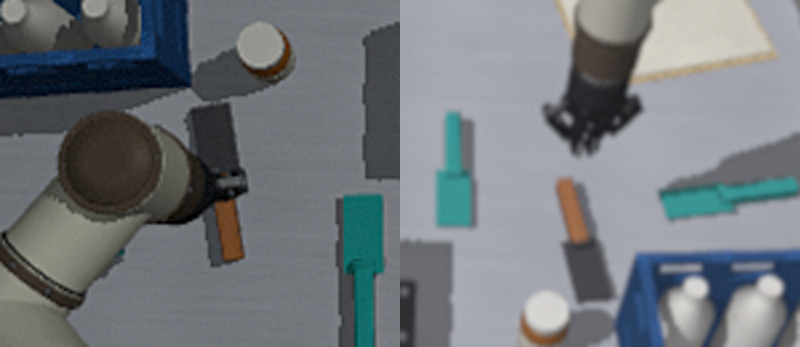

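```bash
python3 - <<'E'
from h import *
p=arm.read_state()['position'];print(p)
for n in('top','scene'): print(n,proj(n,[p,[489,367,26],[489,367,22],[420,352,26],[529,375,26],[615,396,10],[677,320,85]]))
# triangulate fingertip seen at top(230,198.6) scene(398.6,187)
from scipy.optimize import least_squares
f=lambda a,b:least_squares(lambda P:np.r_[proj('top',P)[0]-a,proj('scene',P)[0]-b],[489,362,100]).x
print('fingertip',f((230,198.6),(398.6,187)))
# handle corners scene: right crop handle rear (568,180),front (578,243)
print('scene handle', back('scene',np.array([(567-400,181),(578-400,243),(592-400,299)])/2.667+[330,130],[26,26,10]))
print('top handle', back('top',np.array([(233,260),(223,200),(210,105)])/2.667+[140,130],[26,26,10]))
E
```

```text
[488.3 361.6 137.4]
top [[218.7 204.5]
 [224.2 207. ]
 [224.5 207.1]
 [227.8 228. ]
 [222.4 195. ]
 [218.4 170. ]
 [238.1 147.9]]
scene [[396.3 191.6]
 [393.8 209.4]
 [393.6 209.9]
 [389.7 194.5]
 [396.1 218.3]
 [401.6 240.7]
 [383.  243.8]]
fingertip [502.8 338.9 176.6]
scene handle [[435.4 363.2  26. ]
 [541.4 377.3  26. ]
 [620.9 397.2  10. ]]
top handle [[421.6 353.4  26. ]
 [495.7 369.4  26. ]
 [617.3 395.1  10. ]]
```

The grip missed: the fingers closed to 10 mm, and the scraper still lies unmoved on the table (rear at top (228,227)). In the scene view the fingertip is at (398.6,187). I'll go down again with the gripper open and look at how the fingers stand against the handle.

>>> {"fn": "drive_tool", "kwargs": {
  "motion": [
    [0,0,0,0],
    [20,0,0,0],
    [20,0,0,0],
    [20,0,0,0],
    [20,0,0,0],
    [15,0,0,0],
    [15,0,0,0],
    [15,0,0,0],
    [4,0,0,0],
    [0,0,0,0]
  ],
  "grip": 60
}}

```text
clock: 6.08
position: [488.1, 361.1, 7.6]
ee_rot: [-0.079, 0.704, 0.077, 0.702]
contact_force: [0.2, -0.7, -0.0]
gripper_width: 60.1
```

```bash
python3 - <<'E'
from h import *
plan([(489,367,3)],0.22)
cv2.imwrite('pics/t3.png',arm.get_image('top')[:,:,::-1]);cv2.imwrite('pics/s3.png',arm.get_image('scene')[:,:,::-1])
crop('pics/t3.png',190,155,260,235,5.7,'pics/a.png');crop('pics/s3.png',360,170,430,250,5.7,'pics/b.png')
a=cv2.imread('pics/a.png');b=cv2.imread('pics/b.png');cv2.imwrite('pics/c3.png',np.hstack([a,b]))
E
```

```text
t 6.08 p [488.1 361.1   7.6] F [ 0.2 -0.7 -0. ] w 60.1
tool x [-0. -0. -1.] z-yaw 0.2205
spin deg 0.03
to (489, 367, 3) shift [4.6 5.5 2.2] rows>= 0.2
```

View pics/c3.png

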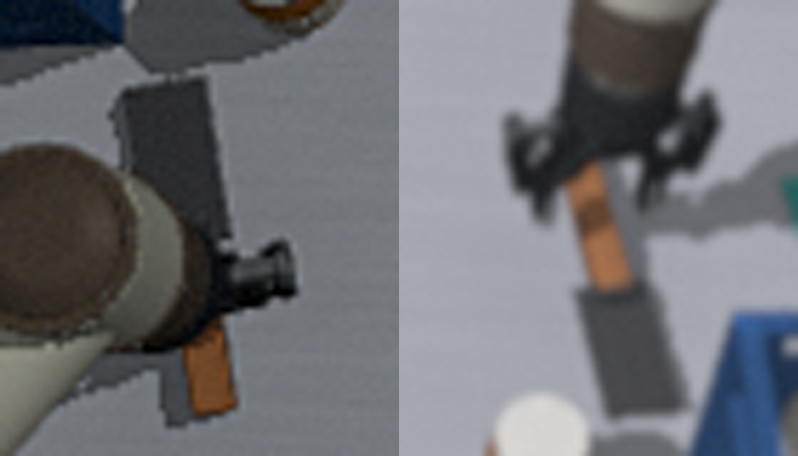

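The scene crop shows the fingertips at (543,220) and (652,205), straddling the orange handle, with the finger's shadow close to its tip. I'll check this against the reported pose.

```bash
python3 - <<'E'
from h import *
u=np.array([(543-399,220),(652-399,205)])/5.7+[360,170]
print(u)
for z in(8,20,40,60): 
    b=back('scene',u,z); print(z,b[0],b[1],'gap',np.linalg.norm(b[0]-b[1]),'mid',b.mean(0))
p=arm.read_state()['position']; y=R.from_quat(arm.read_state()['ee_rot']).as_matrix()[:,1]
print(proj('scene',[p+30*y+[0,0,0],p-30*y,p,p+30*y+[0,0,40],p-30*y+[0,0,40]]),y)
E
```

```text
[[385.3 208.6]
 [404.4 206. ]]
8 [475.5 336.8   8. ] [457.4 410.6   8. ] gap 75.90973367622851 mid [466.5 373.7   8. ]
20 [483.8 335.5  20. ] [465.9 408.6  20. ] gap 75.25523638881583 mid [474.9 372.   20. ]
40 [497.7 333.2  40. ] [480.1 405.2  40. ] gap 74.16440757646157 mid [488.9 369.2  40. ]
60 [511.6 330.9  60. ] [494.3 401.9  60. ] gap 73.07357876410721 mid [502.9 366.4  60. ]
[[399.7 210.8]
 [384.4 212.7]
 [392.  211.7]
 [401.2 204.8]
 [385.6 206.7]] [-0.2  1.  -0. ]
```

The tips look 20–30 mm higher than reported. I'll lower the arm gently and watch the force.

>>> {"fn": "drive_tool", "kwargs": {
  "motion": [
    [2,3,2,0],
    [2,0,0,0],
    [1,0,0,0],
    [0,0,0,0],
    [0,0,0,0]
  ]
}}

```text
clock: 6.6
position: [490.2, 365.6, 4.7]
ee_rot: [-0.078, 0.703, 0.078, 0.703]
contact_force: [0.4, -0.8, 0.8]
gripper_width: 60.1
```

>>> {"fn": "drive_tool", "kwargs": {
  "motion": [
    [0,0,0,0],
    [0,0,0,0],
    [0,0,0,0],
    [0,0,0,0],
    [0,0,0,0],
    [0,0,0,0],
    [0,0,0,0],
    [0,0,0,0],
    [0,0,0,0]
  ],
  "grip": 15
}}

```text
clock: 7.35
position: [490.2, 365.5, 4.5]
ee_rot: [-0.078, 0.703, 0.078, 0.703]
contact_force: [0.7, -0.2, 0.5]
gripper_width: 15.2
```

>>> {"fn": "drive_tool", "kwargs": {
  "motion": [
    [0,0,0,0],
    [0,0,0,0],
    [0,0,0,0],
    [0,0,0,0],
    [0,0,0,0],
    [2,0,0,0],
    [2,0,0,0],
    [2,0,0,0],
    [0,0,0,0]
  ],
  "grip": 60
}}

```text
clock: 8.1
position: [489.9, 365.2, -2.2]
ee_rot: [-0.078, 0.703, 0.078, 0.702]
contact_force: [-0.2, -0.6, 0.6]
gripper_width: 59.9
```

>>> {"fn": "drive_tool", "kwargs": {
  "motion": [
    [2,0,0,0],
    [2,0,0,0],
    [2,0,0,0],
    [0,0,0,0]
  ]
}}

```text
clock: 8.43
position: [490.0, 365.2, -8.0]
ee_rot: [-0.078, 0.703, 0.078, 0.703]
contact_force: [0.1, -0.4, -0.1]
gripper_width: 60.0
```

>>> {"fn": "drive_tool", "kwargs": {
  "motion": [
    [2,0,0,0],
    [2,0,0,0],
    [2,0,0,0],
    [0,0,0,0]
  ]
}}

```text
clock: 8.77
position: [490.0, 365.3, -14.0]
ee_rot: [-0.078, 0.703, 0.078, 0.703]
contact_force: [0.5, 0.3, -0.3]
gripper_width: 60.0
```

>>> {"fn": "drive_tool", "kwargs": {
  "motion": [
    [0,0,0,0],
    [0,0,0,0],
    [0,0,0,0],
    [0,0,0,0],
    [0,0,0,0],
    [0,0,0,0],
    [0,0,0,0],
    [0,0,0,0]
  ],
  "grip": 15
}}

```text
clock: 9.43
position: [490.5, 365.9, -13.0]
ee_rot: [-0.078, 0.703, 0.078, 0.703]
contact_force: [0.4, 1.1, 4.5]
gripper_width: 21.8
```

>>> {"fn": "drive_tool", "kwargs": {
  "motion": [
    [0,0,0,0],
    [0,0,0,0],
    [0,0,0,0]
  ]
}}

```text
clock: 9.68
position: [490.5, 365.9, -13.0]
ee_rot: [-0.078, 0.703, 0.078, 0.703]
contact_force: [-0.9, 0.8, 4.3]
gripper_width: 22.1
```

>>> {"fn": "drive_tool", "kwargs": {
  "motion": [
    [0,0,0,0],
    [0,0,0,0],
    [0,0,0,0],
    [0,0,0,0],
    [0,0,0,0],
    [2,0,0,0],
    [2,0,0,0],
    [1,0,0,0],
    [0,0,0,0]
  ],
  "grip": 60
}}

```text
clock: 10.43
position: [490.0, 365.3, -19.0]
ee_rot: [-0.078, 0.703, 0.078, 0.703]
contact_force: [-0.7, -0.1, -0.1]
gripper_width: 60.0
```

>>> {"fn": "drive_tool", "kwargs": {
  "motion": [
    [2,0,0,0],
    [2,0,0,0],
    [1,0,0,0],
    [0,0,0,0]
  ]
}}

```text
clock: 10.77
position: [490.0, 365.3, -23.9]
ee_rot: [-0.078, 0.703, 0.078, 0.703]
contact_force: [-0.3, -0.3, 0.2]
gripper_width: 60.1
```

```bash
python3 - <<'E'
from h import *
plan([])
cv2.imwrite('pics/s4.png',arm.get_image('scene')[:,:,::-1])
crop('pics/s4.png',360,170,430,250,7,'pics/c4.png')
E
```

```text
t 10.77 p [490.  365.3 -23.9] F [-0.3 -0.3  0.2] w 60.1
tool x [-0. -0. -1.] z-yaw 0.2206
```

View pics/c4.png

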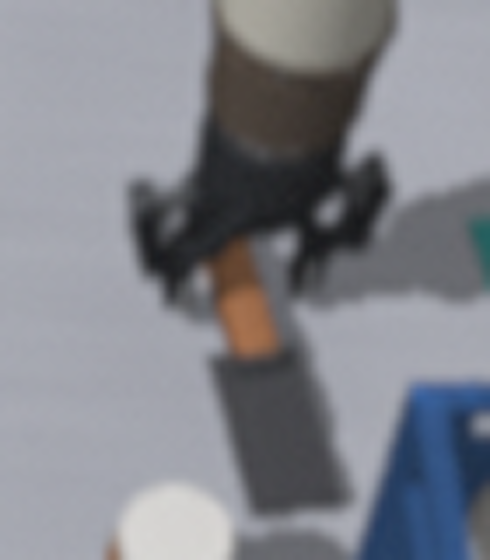

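At (180,302) and (300,288) the tips now look 5–10 mm above the table, so the reported z is about 24 mm too low. The scraper's height relative to its grip reading isn't affected. Gripping here.

>>> {"fn": "drive_tool", "kwargs": {
  "motion": [
    [-1,0,0,0],
    [0,0,0,0],
    [0,0,0,0],
    [0,0,0,0],
    [0,0,0,0],
    [0,0,0,0],
    [0,0,0,0],
    [0,0,0,0],
    [0,0,0,0],
    [0,0,0,0]
  ],
  "grip": 5
}}

```text
clock: 11.65
position: [490.5, 365.8, -22.0]
ee_rot: [-0.078, 0.703, 0.078, 0.703]
contact_force: [-1.9, 0.4, 5.2]
gripper_width: 22.6
```

```bash
python3 - <<'E'
from h import *
plan([])
E
```

```text
t 11.65 p [490.5 365.8 -22. ] F [-1.9  0.4  5.2] w 22.6
tool x [ 0.  0. -1.] z-yaw 0.2208
```

>>> {"fn": "drive_tool", "kwargs": {
  "motion": [
    [-8,0,0,0],
    [-15,0,0,0],
    [-20,0,0,0],
    [-25,0,0,0],
    [-25,0,0,0],
    [-25,0,0,0],
    [-22,0,0,0],
    [0,0,0,0],
    [0,0,0,3.5],
    [0,0,0,7]
  ]
}}

```text
clock: 12.48
position: [489.5, 364.8, 116.6]
ee_rot: [-0.012, 0.708, 0.011, 0.706]
contact_force: [0.5, 0.2, -2.5]
gripper_width: 22.8
```

```bash
python3 - <<'E'
from h import *
plan([(398,-36,120),(398,-36,45.5)],0.037)
E
```

```text
t 12.48 p [489.5 364.8 116.6] F [ 0.5  0.2 -2.5] w 22.8
tool x [-0. -0. -1.] z-yaw 0.0327
spin deg -0.25
to (398, -36, 120) shift [  -2.9 -397.1 -106.2] rows>= 9.9
to (398, -36, 45.5) shift [74.5  0.1  0.1] rows>= 1.8
```

>>> {"fn": "drive_tool", "kwargs": {
  "motion": [
    [0,-12,-3,0],
    [0,-25,-6,0],
    [0,-30,-8,0],
    [0,-30,-8,0],
    [0,-30,-8,0],
    [0,-30,-8,0],
    [0,-30,-8,0],
    [0,-30,-8,0],
    [0,-30,-8,0],
    [0,-30,-8,0]
  ]
}}

```text
clock: 13.32
position: [425.6, 83.5, 116.6]
ee_rot: [-0.014, 0.708, 0.014, 0.706]
contact_force: [1.1, -0.9, -1.7]
gripper_width: 22.3
```

>>> {"fn": "drive_tool", "kwargs": {
  "motion": [
    [0,-30,-8,0],
    [0,-30,-8,0],
    [0,-25,-7,0],
    [0,-20,-5,0],
    [0,-15,-4,0],
    [5,0,0,0],
    [15,0,0,0],
    [15,0,0,0],
    [10,0,0,0],
    [0,0,0,0]
  ]
}}

```text
clock: 14.15
position: [397.3, -35.7, 70.0]
ee_rot: [-0.014, 0.709, 0.013, 0.705]
contact_force: [-0.4, -0.0, -2.2]
gripper_width: 22.5
```

```bash
python3 - <<'E'
from h import *
plan([(398,-36,45.5)],0.037)
cv2.imwrite('pics/t5.png',arm.get_image('top')[:,:,::-1]);cv2.imwrite('pics/s5.png',arm.get_image('scene')[:,:,::-1])
crop('pics/t5.png',280,120,405,220,3.2,'pics/a.png');crop('pics/s5.png',225,175,350,275,3.2,'pics/b.png')
crop('pics/t5.png',290,120,400,240,5,'pics/a.png')
crop('pics/s5.png',230,170,345,275,5,'pics/b.png')
a=cv2.imread('pics/a.png');b=cv2.imread('pics/b.png')
crop('pics/t5.png',290,170,390,240,8,'pics/c5.png')
E
```

```text
t 14.15 p [397.3 -35.7  70. ] F [-0.4 -0.  -2.2] w 22.5
tool x [-0. -0. -1.] z-yaw 0.0382
spin deg 0.07
to (398, -36, 45.5) shift [24.5 -0.3  0.8] rows>= 0.6
```

View pics/c5.png

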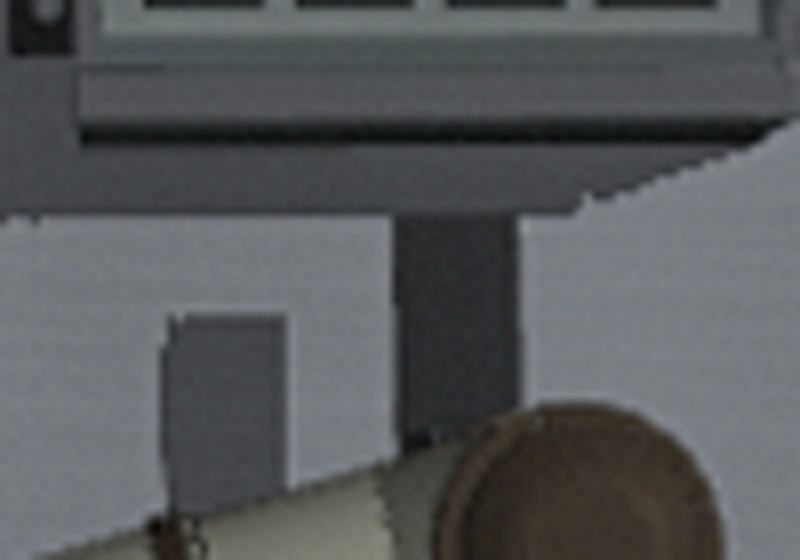

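The blade's front edge runs from (395,213) to (520,213) in the crop, and the lip's front edge is at y≈120. The blade's shadow tip spans (170..287, 315). I'll check these against the expected positions.

```bash
python3 - <<'E'
from h import *
o=lambda L:np.array(L)/8.+[290,170]
t=o([(395,213),(520,213)])
for z in (80,102,120): print(z,back('top',t,z).round(1).tolist())
print('lip',back('top',o([(80,121),(797,121)]),90))
# shadow-based height: console cover front-left corner (562,117,~92) shadow corner at (0?,215); use jar: lid & shadow
s=back('top',o([(170,315),(287,315)]),0); print('tip shadow',s)
# light dir from cover right-front corner (572.5,-171,92)-> shadow (578,212)?
print('shadow pts',back('top',o([(578,212),(20,215)]),0))
print(proj('scene',[[526.6,-28,102]]))
i=cv2.imread('pics/s5.png')
E
```

```text
80 [[529.6, -10.5, 80.0], [531.1, -60.8, 80.0]]
102 [[527.3, -8.8, 102.0], [528.8, -58.2, 102.0]]
120 [[525.4, -7.4, 120.0], [526.9, -56.1, 120.0]]
lip [[ 561.6  116.9   90. ]
 [ 570.4 -170.2   90. ]]
tip shadow [[491.5  78.    0. ]
 [493.   28.3   0. ]]
shadow pts [[540.7 -94.8   0. ]
 [532.2 142.9   0. ]]
[[287.8 199.2]]
```

The tip mid is at (528,-33.5). The blade width of 49.4 mm and the shadow height of about 104 mm both fit z ≈ 102. The lip is 38 mm ahead. Lowering 26 mm and inserting.

>>> {"fn": "drive_tool", "kwargs": {
  "motion": [
    [5,0,0,0],
    [10,0,0,0],
    [8,0,0,0],
    [3,0,0,0],
    [0,0,0,0],
    [0,0,10,0],
    [0,0,10,0],
    [0,0,8,0],
    [0,0,3,0],
    [0,0,0,0]
  ]
}}

```text
clock: 15.08
position: [432.7, -33.8, 46.7]
ee_rot: [-0.013, 0.707, 0.013, 0.707]
contact_force: [-0.3, -0.4, -1.4]
gripper_width: 22.4
```

>>> {"fn": "drive_tool", "kwargs": {
  "motion": [
    [0,0,4,0],
    [0,0,4,0],
    [0,0,4,0],
    [0,0,4,0],
    [0,0,4,0],
    [0,0,0,0],
    [0,0,0,0]
  ]
}}

```text
clock: 15.67
position: [451.2, -33.2, 46.4]
ee_rot: [-0.013, 0.707, 0.013, 0.707]
contact_force: [0.4, 0.4, -0.5]
gripper_width: 22.7
```

```bash
python3 - <<'E'
from h import *
plan([])
cv2.imwrite('pics/t6.png',arm.get_image('top')[:,:,::-1]);cv2.imwrite('pics/s6.png',arm.get_image('scene')[:,:,::-1])
crop('pics/t6.png',290,150,390,220,4,'pics/a.png');crop('pics/s6.png',235,180,335,250,4,'pics/b.png')
cv2.imwrite('pics/c6.png',np.hstack([cv2.imread('pics/a.png'),cv2.imread('pics/b.png')]))
E
```

```text
t 15.67 p [451.2 -33.2  46.4] F [ 0.4  0.4 -0.5] w 22.7
tool x [-0.  0. -1.] z-yaw 0.0372
```

View pics/c6.png

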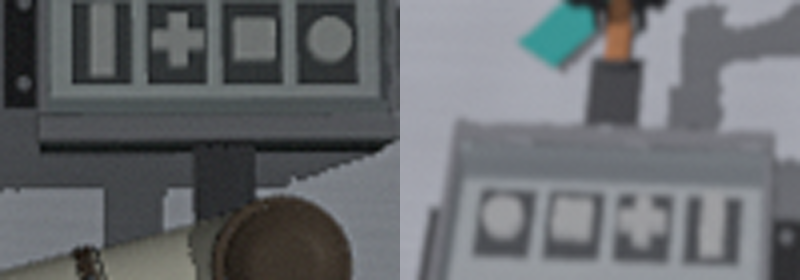

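The blade has gone under the lip: in the top crop it disappears at y≈147 beneath the lip, centred at x≈225, and the scene crop agrees. The depth is about 16 mm. Levering along the arc now.

>>> {"fn": "drive_tool", "kwargs": {
  "motion": [
    [-3,0,0,0],
    [-3,0,0,0],
    [-6,0,0,0],
    [-8,0,1,0],
    [-9,0,2,0],
    [-9,0,2,0],
    [-10,0,3,0],
    [-10,0,4,0],
    [-11,0,4,0],
    [-9,0,5,0]
  ]
}}

```text
clock: 16.6
position: [470.8, -32.7, 125.5]
ee_rot: [-0.013, 0.708, 0.013, 0.706]
contact_force: [-1.2, 0.3, -2.7]
gripper_width: 22.7
```

```bash
python3 - <<'E'
from h import *
plan([])
cv2.imwrite('pics/s7.png',arm.get_image('scene')[:,:,::-1])
cv2.imwrite('pics/t7.png',arm.get_image('top')[:,:,::-1])
crop('pics/s7.png',235,160,335,250,4,'pics/b.png');crop('pics/t7.png',290,130,390,220,4,'pics/a.png')
cv2.imwrite('pics/c7.png',np.hstack([cv2.imread('pics/a.png'),cv2.imread('pics/b.png')]))
E
```

```text
t 16.6 p [470.8 -32.7 125.5] F [-1.2  0.3 -2.7] w 22.7
tool x [-0. -0. -1.] z-yaw 0.0369
```

View pics/c7.png

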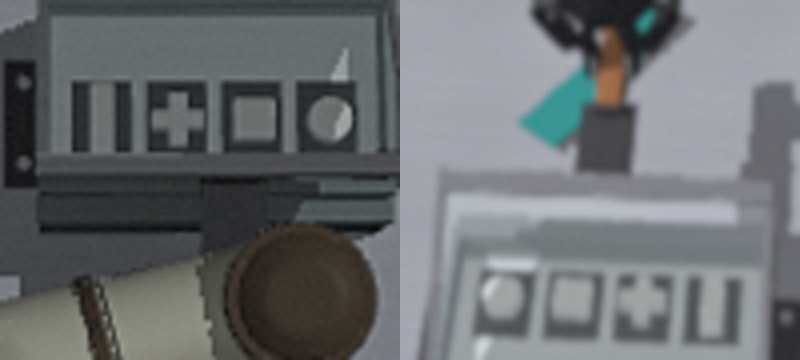

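The cover is rising on the blade (lip edge now at y≈165 in the top crop), and the grip is steady. Continuing the arc.

>>> {"fn": "drive_tool", "kwargs": {
  "motion": [
    [-9,0,6,0],
    [-9,0,7,0],
    [-8,0,7,0],
    [-8,0,7,0],
    [-8,0,8,0],
    [-7,0,9,0],
    [-6,0,9,0],
    [-6,0,9,0],
    [-5,0,10,0],
    [-4,0,10,0]
  ]
}}

```text
clock: 17.53
position: [553.6, -29.4, 194.7]
ee_rot: [-0.013, 0.707, 0.013, 0.707]
contact_force: [-1.6, 0.0, -1.3]
gripper_width: 22.8
```

>>> {"fn": "drive_tool", "kwargs": {
  "motion": [
    [-4,0,10,0],
    [-3,0,10,0],
    [-3,0,10,0],
    [-2,0,10,0],
    [-1,0,10,0],
    [0,0,11,0],
    [0,0,11,0],
    [1,0,10,0],
    [2,0,10,0],
    [2,0,10,0]
  ]
}}

```text
clock: 18.37
position: [656.6, -25.5, 202.2]
ee_rot: [-0.013, 0.707, 0.013, 0.707]
contact_force: [-0.1, 0.2, -1.9]
gripper_width: 22.5
```

>>> {"fn": "drive_tool", "kwargs": {
  "motion": [
    [3,0,10,0],
    [4,0,10,0],
    [4,0,10,0],
    [0,0,8,0],
    [0,0,0,0],
    [0,0,0,0],
    [0,0,0,0],
    [0,0,0,0]
  ]
}}

```text
clock: 19.03
position: [693.7, -24.2, 192.0]
ee_rot: [-0.013, 0.707, 0.013, 0.707]
contact_force: [0.3, 0.1, -1.9]
gripper_width: 22.8
```

```bash
python3 - <<'E'
from h import *
plan([])
cv2.imwrite('pics/s8.png',arm.get_image('scene')[:,:,::-1])
cv2.imwrite('pics/t8.png',arm.get_image('top')[:,:,::-1])
crop('pics/s8.png',225,140,345,280,3.3,'pics/b.png');crop('pics/t8.png',280,80,400,220,3.3,'pics/a.png')
cv2.imwrite('pics/c8.png',np.hstack([cv2.imread('pics/a.png'),cv2.imread('pics/b.png')]))
E
```

```text
t 19.03 p [693.7 -24.2 192. ] F [ 0.3  0.1 -1.9] w 22.8
tool x [ 0.  0. -1.] z-yaw 0.0374
```

View pics/c8.png

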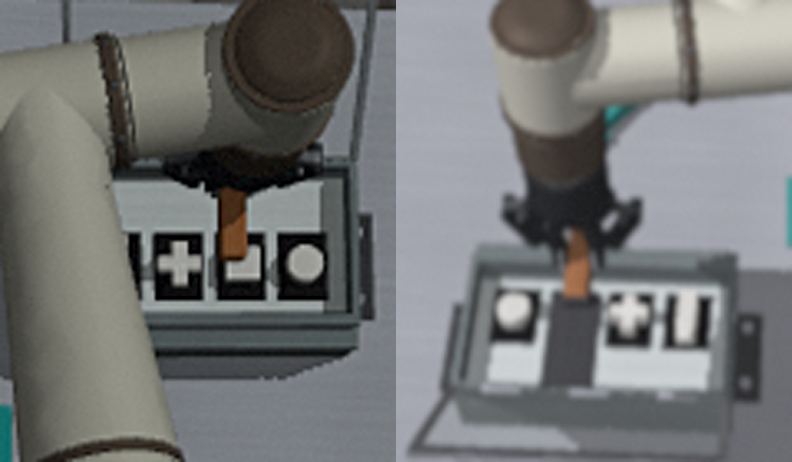

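The cover is fully open and leans back: in the scene crop its frame runs from (415,450) behind the box, and the well is uncovered. Keys from the left are bar, cross, square, round. The scraper is still held. Taking it back to its old place.

>>> {"fn": "drive_tool", "kwargs": {
  "motion": [
    [0,0,-12,0],
    [0,0,-25,0],
    [0,0,-28,0],
    [0,0,-28,0],
    [0,0,-28,0],
    [0,0,-28,0],
    [0,0,-28,0],
    [0,0,-28,0],
    [0,10,-25,0],
    [0,20,-20,0]
  ]
}}

```text
clock: 19.97
position: [440.7, -4.6, 192.0]
ee_rot: [-0.012, 0.707, 0.012, 0.707]
contact_force: [0.3, 0.7, -0.8]
gripper_width: 22.8
```

>>> {"fn": "drive_tool", "kwargs": {
  "motion": [
    [0,30,0,0],
    [5,30,5,0],
    [5,30,5,0],
    [5,30,5,0],
    [5,30,5,0],
    [5,30,5,0],
    [5,30,5,0],
    [5,30,5,0],
    [5,30,5,0],
    [5,30,5,0]
  ]
}}

```text
clock: 20.8
position: [476.6, 299.5, 147.0]
ee_rot: [-0.013, 0.707, 0.014, 0.707]
contact_force: [0.8, -0.0, -1.3]
gripper_width: 22.7
```

>>> {"fn": "drive_tool", "kwargs": {
  "motion": [
    [5,25,5,0],
    [5,20,0,0],
    [5,12,0,0],
    [5,0,0,-3],
    [5,0,0,-5],
    [5,0,0,-2.5],
    [0,0,0,0]
  ]
}}

```text
clock: 21.38
position: [478.6, 354.0, 115.5]
ee_rot: [-0.078, 0.704, 0.077, 0.702]
contact_force: [0.0, -0.7, -1.3]
gripper_width: 22.6
```

```bash
python3 - <<'E'
from h import *
plan([(490.5,365.8,60),(490.5,365.8,-20)],0.2208)
E
```

```text
t 21.38 p [478.6 354.  115.5] F [ 0.  -0.7 -1.3] w 22.6
tool x [-0. -0. -1.] z-yaw 0.2207
spin deg -0.01
to (490.5, 365.8, 60) shift [55.4  9.  14.3] rows>= 1.4
to (490.5, 365.8, -20) shift [80.   0.1  0.2] rows>= 1.9
```

>>> {"fn": "drive_tool", "kwargs": {
  "motion": [
    [15,4,7,0],
    [20,4,7,0],
    [20,0,0,0],
    [20,0,0,0],
    [20,0,0,0],
    [15,0,0,0],
    [10,0,0,0],
    [6,0,0,0],
    [4,0,0,0],
    [0,0,0,0]
  ]
}}

```text
clock: 22.22
position: [491.6, 365.9, -13.5]
ee_rot: [-0.078, 0.703, 0.078, 0.703]
contact_force: [0.6, 0.1, -1.4]
gripper_width: 22.5
```

>>> {"fn": "drive_tool", "kwargs": {
  "motion": [
    [2,0,0,0],
    [2,0,0,0],
    [2,0,0,0],
    [0,0,0,0]
  ]
}}

```text
clock: 22.55
position: [491.5, 366.0, -19.5]
ee_rot: [-0.078, 0.703, 0.078, 0.703]
contact_force: [-0.4, -0.3, -1.7]
gripper_width: 22.7
```

>>> {"fn": "drive_tool", "kwargs": {
  "motion": [
    [1,0,0,0],
    [1,0,0,0],
    [0.5,0,0,0],
    [0,0,0,0]
  ]
}}

```text
clock: 22.88
position: [491.5, 366.0, -22.0]
ee_rot: [-0.078, 0.703, 0.078, 0.703]
contact_force: [-1.0, 0.3, -1.7]
gripper_width: 22.7
```

>>> {"fn": "drive_tool", "kwargs": {
  "motion": [
    [0.7,0,0,0],
    [0.7,0,0,0],
    [0,0,0,0]
  ]
}}

```text
clock: 23.13
position: [491.6, 366.1, -22.0]
ee_rot: [-0.078, 0.703, 0.078, 0.703]
contact_force: [-2.7, -1.7, 6.3]
gripper_width: 22.5
```

Table contact (6 N). Releasing, then lifting clear.

>>> {"fn": "drive_tool", "kwargs": {
  "motion": [
    [0,0,0,0],
    [0,0,0,0],
    [0,0,0,0],
    [0,0,0,0],
    [0,0,0,0],
    [0,0,0,0],
    [0,0,0,0],
    [0,0,0,0]
  ],
  "grip": 60
}}

```text
clock: 23.8
position: [491.5, 366.0, -23.5]
ee_rot: [-0.078, 0.703, 0.078, 0.703]
contact_force: [-0.5, 0.4, -0.0]
gripper_width: 60.1
```

>>> {"fn": "drive_tool", "kwargs": {
  "motion": [
    [-5,0,0,0],
    [-15,0,0,0],
    [-20,0,0,0],
    [-25,0,0,0],
    [-25,0,0,0],
    [-25,0,0,0],
    [-25,0,0,0],
    [-20,0,0,0],
    [0,0,0,0],
    [0,0,0,0]
  ]
}}

```text
clock: 24.63
position: [491.9, 366.6, 138.5]
ee_rot: [-0.077, 0.702, 0.079, 0.704]
contact_force: [-0.9, 0.1, -0.8]
gripper_width: 60.0
```

```bash
python3 - <<'E'
from h import *
i=arm.get_image('top')[:,:,::-1]; cv2.imwrite('pics/t9.png',i)
j=arm.get_image('scene')[:,:,::-1]; cv2.imwrite('pics/s9.png',j)
# check brown handle in scene, compare with start
for f in('pics/scene0.png','pics/s9.png'):
    a=cv2.imread(f).astype(int)[190:222,380:410]; m=(a[:,:,2]-a[:,:,0]>45)
    y,x=np.nonzero(m); print(f,len(x),x.mean()+380,y.mean()+190,y.min()+190,y.max()+190)
# unobstructed keys: find bright key blobs in top
crop('pics/t9.png',285,110,405,220,4.5,'pics/a.png');crop('pics/s9.png',225,200,345,280,4.5,'pics/b.png')
a=cv2.imread('pics/a.png')
crop('pics/t9.png',285,120,405,195,6.5,'pics/c9.png')
# targets: round, square, bar
plan([(654.6,-116,140),(652.6,-54,140),(647,69.5,140)],0.037)
E
```

```text
pics/scene0.png 145 393.97241379310344 208.4896551724138 197 220
pics/s9.png 146 393.1506849315069 209.13698630136986 198 220
t 24.73 p [490.9 365.5 135.9] F [-0.3 -0.1 -0.6] w 60.0
tool x [-0. -0. -1.] z-yaw 0.2203
spin deg 10.5
to (654.6, -116, 140) shift [  -3.9 -487.2  145.8] rows>= 12.2
to (652.6, -54, 140) shift [-0.  62.   0.3] rows>= 1.5
to (647, 69.5, 140) shift [ -0.1 123.6  -1. ] rows>= 3.0
```

View pics/c9.png

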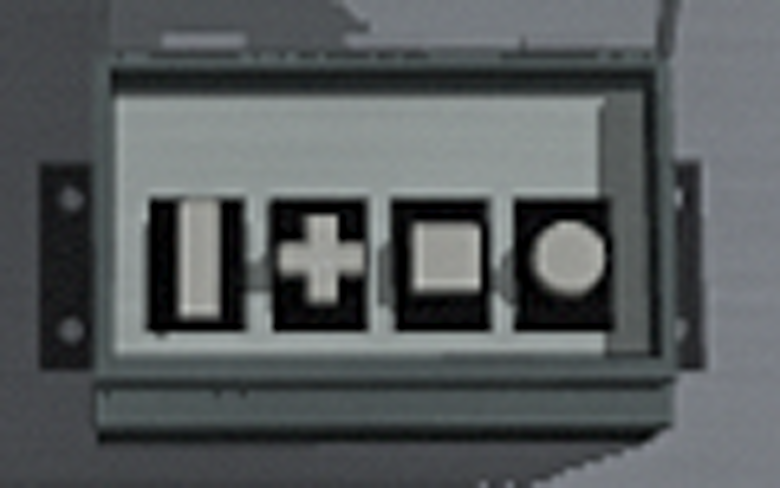

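The crop shows the keys uncovered and up: bar (200,258), cross (322,258), square (447,257), round (568,257). The scraper lies within about 1 px of its original place.

```bash
python3 - <<'E'
from h import *
K=back('top',np.array([(568,257),(447,257),(200,258)])/6.5+[285,120],77); print(K)
plan([(*k[:2],140) for k in K],0.037)
E
```

```text
[[ 654.5 -115.6   77. ]
 [ 652.5  -54.9   77. ]
 [ 648.1   68.7   77. ]]
t 24.73 p [490.9 365.5 135.9] F [-0.3 -0.1 -0.6] w 60.0
tool x [-0. -0. -1.] z-yaw 0.2203
spin deg 10.5
to (np.float64(654.458940859498), np.float64(-115.59307959073386), 140) shift [  -3.9 -486.8  145.6] rows>= 12.2
to (np.float64(652.5183569986687), np.float64(-54.87915038207181), 140) shift [-0.  60.7  0.3] rows>= 1.5
to (np.float64(648.0624220819396), np.float64(68.67763715605705), 140) shift [ -0.1 123.6   0.1] rows>= 3.0
```

>>> {"fn": "drive_tool", "kwargs": {
  "motion": [
    [0,0,0,5],
    [0,0,0,5.5],
    [0,-30,3,0],
    [0,-35,7,0],
    [0,-35,9,0],
    [0,-35,10,0],
    [0,-35,10,0],
    [0,-35,10,0],
    [0,-35,10,0],
    [0,-35,10,0]
  ],
  "grip": 0
}}

```text
clock: 25.57
position: [570.1, 91.7, 135.2]
ee_rot: [-0.014, 0.708, 0.013, 0.706]
contact_force: [0.1, 0.2, 0.6]
gripper_width: 0.2
```

>>> {"fn": "drive_tool", "kwargs": {
  "motion": [
    [0,-35,13,0],
    [0,-35,13,0],
    [0,-35,13,0],
    [0,-35,13,0],
    [0,-32,12,0],
    [0,-25,7,0],
    [0,-15,5,0],
    [0,0,0,0],
    [0,0,0,0]
  ]
}}

```text
clock: 26.32
position: [653.9, -115.5, 135.1]
ee_rot: [-0.013, 0.708, 0.013, 0.706]
contact_force: [0.5, -0.9, 0.2]
gripper_width: 0.2
```

```bash
python3 - <<'E'
from h import *
plan([(654.5,-115.6,65)],0.037)
E
```

```text
t 26.32 p [ 653.9 -115.5  135.1] F [ 0.5 -0.9  0.2] w 0.2
tool x [-0.  0. -1.] z-yaw 0.0359
spin deg -0.06
to (654.5, -115.6, 65) shift [70.1 -0.1  0.8] rows>= 1.7
```

>>> {"fn": "drive_tool", "kwargs": {
  "motion": [
    [10,0,0,0],
    [20,0,0,0],
    [20,0,0,0],
    [12,0,0,0],
    [6,0,0,0],
    [2,0,0,0],
    [0,0,0,0],
    [0,0,0,0]
  ]
}}

```text
clock: 26.98
position: [655.4, -115.0, 67.6]
ee_rot: [-0.014, 0.706, 0.013, 0.708]
contact_force: [-0.7, -0.4, -0.4]
gripper_width: -0.2
```

>>> {"fn": "drive_tool", "kwargs": {
  "motion": [
    [2,0,0,0],
    [2,0,0,0],
    [2,0,0,0],
    [2,0,0,0],
    [0,0,0,0],
    [0,0,0,0]
  ]
}}

```text
clock: 27.48
position: [654.5, -115.4, 58.4]
ee_rot: [-0.013, 0.707, 0.013, 0.707]
contact_force: [-0.4, 0.2, 0.3]
gripper_width: -0.2
```

>>> {"fn": "drive_tool", "kwargs": {
  "motion": [
    [2,0,0,0],
    [2,0,0,0],
    [2,0,0,0],
    [0,0,0,0],
    [0,0,0,0]
  ]
}}

```text
clock: 27.9
position: [654.4, -115.3, 52.3]
ee_rot: [-0.013, 0.707, 0.013, 0.707]
contact_force: [-0.9, 0.8, -0.5]
gripper_width: 0.2
```

>>> {"fn": "drive_tool", "kwargs": {
  "motion": [
    [1,0,0,0],
    [1,0,0,0],
    [1,0,0,0],
    [0,0,0,0],
    [0,0,0,0]
  ]
}}

```text
clock: 28.32
position: [654.5, -115.3, 49.5]
ee_rot: [-0.013, 0.707, 0.013, 0.707]
contact_force: [0.4, 0.2, -0.1]
gripper_width: 0.2
```

>>> {"fn": "drive_tool", "kwargs": {
  "motion": [
    [1,0,0,0],
    [1,0,0,0],
    [1,0,0,0],
    [0,0,0,0],
    [0,0,0,0]
  ]
}}

```text
clock: 28.73
position: [654.6, -115.3, 46.6]
ee_rot: [-0.013, 0.707, 0.013, 0.707]
contact_force: [0.0, 0.1, 0.6]
gripper_width: -0.1
```

>>> {"fn": "drive_tool", "kwargs": {
  "motion": [
    [1,0,0,0],
    [1,0,0,0],
    [1,0,0,0],
    [0,0,0,0],
    [0,0,0,0]
  ]
}}

```text
clock: 29.15
position: [654.7, -115.3, 43.9]
ee_rot: [-0.013, 0.707, 0.013, 0.707]
contact_force: [-1.4, 0.5, 2.9]
gripper_width: 0.2
```

>>> {"fn": "drive_tool", "kwargs": {
  "motion": [
    [1,0,0,0],
    [1,0,0,0],
    [1,0,0,0],
    [0,0,0,0],
    [0,0,0,0]
  ]
}}

```text
clock: 29.57
position: [654.7, -115.3, 40.7]
ee_rot: [-0.013, 0.707, 0.013, 0.707]
contact_force: [-1.0, -0.2, 4.7]
gripper_width: -0.1
```

>>> {"fn": "drive_tool", "kwargs": {
  "motion": [
    [1,0,0,0],
    [1,0,0,0],
    [1,0,0,0],
    [0,0,0,0],
    [0,0,0,0]
  ]
}}

```text
clock: 29.98
position: [654.7, -115.3, 38.3]
ee_rot: [-0.013, 0.707, 0.013, 0.707]
contact_force: [-2.5, 0.6, 6.7]
gripper_width: 0.3
```

>>> {"fn": "drive_tool", "kwargs": {
  "motion": [
    [1,0,0,0],
    [1,0,0,0],
    [0,0,0,0],
    [0,0,0,0]
  ]
}}

```text
clock: 30.32
position: [654.8, -115.3, 38.2]
ee_rot: [-0.014, 0.707, 0.013, 0.707]
contact_force: [-5.3, 0.6, 14.0]
gripper_width: -0.0
```

The round key bottomed out (14 N at reported z 38). Lifting, then moving to the square key.

>>> {"fn": "drive_tool", "kwargs": {
  "motion": [
    [-10,0,0,0],
    [-20,0,0,0],
    [-20,0,0,0],
    [0,20,0,0],
    [0,25,0,0],
    [0,16,0,0],
    [0,0,0,0],
    [15,0,0,0],
    [10,0,0,0],
    [0,0,0,0]
  ]
}}

```text
clock: 31.15
position: [649.9, -54.7, 57.1]
ee_rot: [-0.013, 0.709, 0.013, 0.705]
contact_force: [0.2, -0.8, -0.2]
gripper_width: 0.2
```

```bash
python3 - <<'E'
from h import *
plan([(652.5,-54.9,48),(652.5,-54.9,37)],0.037)
E
```

```text
t 31.15 p [649.9 -54.7  57.1] F [ 0.2 -0.8 -0.2] w 0.2
tool x [-0.  0. -1.] z-yaw 0.0362
spin deg -0.05
to (652.5, -54.9, 48) shift [ 9.  -0.3  2.6] rows>= 0.2
to (652.5, -54.9, 37) shift [11.  -0.   0.1] rows>= 0.3
```

>>> {"fn": "drive_tool", "kwargs": {
  "motion": [
    [3,0,1,0],
    [3,0,0,0],
    [3,0,0,0],
    [2,0,0,0],
    [2,0,0,0],
    [2,0,0,0],
    [2,0,0,0],
    [2,0,0,0],
    [0,0,0,0],
    [0,0,0,0]
  ]
}}

```text
clock: 31.98
position: [653.5, -54.4, 42.1]
ee_rot: [-0.013, 0.707, 0.013, 0.707]
contact_force: [-0.4, 0.0, 3.2]
gripper_width: 0.1
```

>>> {"fn": "drive_tool", "kwargs": {
  "motion": [
    [1,0,0,0],
    [1,0,0,0],
    [0,0,0,0],
    [0,0,0,0]
  ]
}}

```text
clock: 32.32
position: [653.5, -54.4, 39.8]
ee_rot: [-0.013, 0.707, 0.013, 0.707]
contact_force: [-1.0, -0.3, 3.6]
gripper_width: -0.1
```

>>> {"fn": "drive_tool", "kwargs": {
  "motion": [
    [1,0,0,0],
    [1,0,0,0],
    [1,0,0,0],
    [0,0,0,0],
    [0,0,0,0]
  ]
}}

```text
clock: 32.73
position: [653.5, -54.4, 38.3]
ee_rot: [-0.014, 0.707, 0.013, 0.707]
contact_force: [-3.3, -0.4, 10.3]
gripper_width: -0.2
```

Square key bottomed out (10 N). On to the bar key, passing over the cross at height.

>>> {"fn": "drive_tool", "kwargs": {
  "motion": [
    [-10,0,0,0],
    [-20,0,0,0],
    [-25,0,0,0],
    [0,20,0,0],
    [0,30,0,0],
    [0,30,0,0],
    [0,30,0,0],
    [0,13,0,0],
    [0,0,0,0],
    [0,0,0,0]
  ]
}}

```text
clock: 33.57
position: [648.4, 69.3, 91.0]
ee_rot: [-0.014, 0.707, 0.014, 0.707]
contact_force: [0.1, -0.0, -0.2]
gripper_width: 0.1
```

```bash
python3 - <<'E'
from h import *
plan([(648.1,68.7,50),(648.1,68.7,36)],0.037)
E
```

```text
t 33.57 p [648.4  69.3  91. ] F [ 0.1 -0.  -0.2] w 0.1
tool x [-0.  0. -1.] z-yaw 0.0386
spin deg 0.09
to (648.1, 68.7, 50) shift [41.  -0.6 -0.3] rows>= 1.0
to (648.1, 68.7, 36) shift [14. -0.  0.] rows>= 0.3
```

>>> {"fn": "drive_tool", "kwargs": {
  "motion": [
    [10,0,0,0],
    [15,0,0,0],
    [10,0,0,0],
    [6,0,0,0],
    [3,0,0,0],
    [2,0,0,0],
    [2,0,0,0],
    [2,0,0,0],
    [0,0,0,0],
    [0,0,0,0]
  ]
}}

```text
clock: 34.4
position: [649.2, 68.4, 42.4]
ee_rot: [-0.013, 0.707, 0.013, 0.707]
contact_force: [-1.3, -1.7, 3.5]
gripper_width: -0.0
```

>>> {"fn": "drive_tool", "kwargs": {
  "motion": [
    [1,0,0,0],
    [1,0,0,0],
    [1,0,0,0],
    [0,0,0,0],
    [0,0,0,0]
  ]
}}

```text
clock: 34.82
position: [649.2, 68.6, 39.0]
ee_rot: [-0.013, 0.707, 0.013, 0.707]
contact_force: [-0.9, -3.6, 5.2]
gripper_width: 0.1
```

>>> {"fn": "drive_tool", "kwargs": {
  "motion": [
    [1,0,0,0],
    [1,0,0,0],
    [0,0,0,0],
    [0,0,0,0],
    [0,0,0,0]
  ]
}}

```text
clock: 35.23
position: [649.3, 68.6, 38.3]
ee_rot: [-0.014, 0.706, 0.013, 0.708]
contact_force: [-2.4, -2.7, 9.5]
gripper_width: 0.0
```

Bar key bottomed out (9.5 N). Lifting and backing off, then a final look.

>>> {"fn": "drive_tool", "kwargs": {
  "motion": [
    [-10,0,0,0],
    [-20,0,0,0],
    [-25,0,0,0],
    [-30,0,0,0],
    [-30,0,0,0],
    [-10,0,-25,0],
    [0,0,-35,0],
    [0,0,-35,0],
    [0,0,-35,0],
    [0,0,-35,0]
  ]
}}

```text
clock: 36.07
position: [481.6, 62.9, 160.7]
ee_rot: [-0.013, 0.707, 0.013, 0.707]
contact_force: [-1.0, 0.7, 0.5]
gripper_width: 0.1
```

>>> {"fn": "drive_tool", "kwargs": {
  "motion": [
    [0,-20,-30,0],
    [0,-30,-20,0],
    [0,-30,0,0],
    [0,-30,0,0],
    [0,-20,0,0],
    [0,0,0,0],
    [0,0,0,0],
    [0,0,0,0]
  ]
}}

```text
clock: 36.73
position: [438.6, -68.7, 161.2]
ee_rot: [-0.013, 0.707, 0.013, 0.707]
contact_force: [-0.8, -0.1, 0.5]
gripper_width: 0.2
```

```bash
python3 - <<'E'
from h import *
plan([])
cv2.imwrite('pics/sa.png',arm.get_image('scene')[:,:,::-1])
cv2.imwrite('pics/ta.png',arm.get_image('top')[:,:,::-1])
crop('pics/sa.png',225,180,425,305,4,'pics/a.png')
crop('pics/ta.png',195,80,405,235,3.8,'pics/ca.png')
E
```

```text
t 36.73 p [438.6 -68.7 161.2] F [-0.8 -0.1  0.5] w 0.2
tool x [-0.  0. -1.] z-yaw 0.037
```

View pics/ca.png

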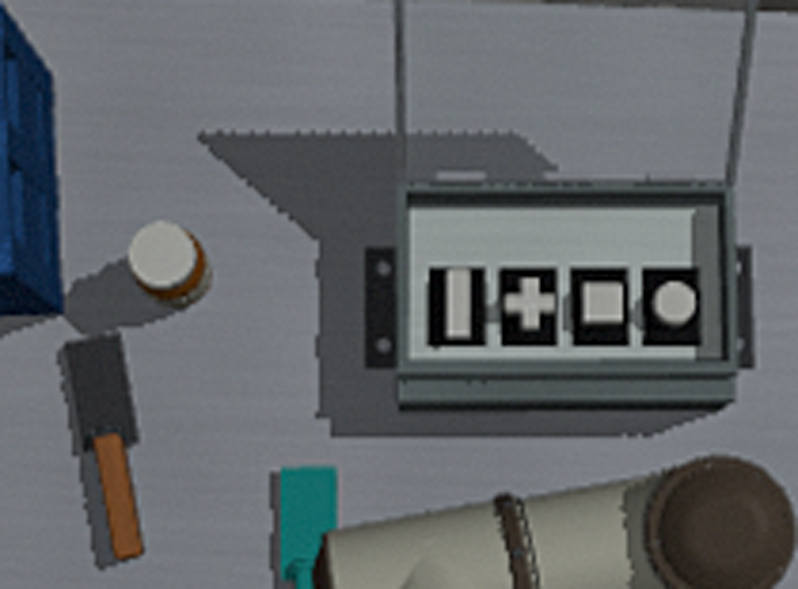

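The final view shows the cover open behind the box (frame from (400,180) upward), all four keys up, and the scraper flat on the table (handle (120,495), blade (98,390)). Jar2 stands at (163,255), and the arm is clear of everything. Handing in.

```bash
python3 -c "
from bench import arm
print(arm.job_done(), arm.read_state()['clock'])"
```

```text
the job is handed in; nothing more can be done
the job is handed in; nothing more can be done
```

The job is done and handed in at about 37 s of robot time, within the 72 s limit; the robot reported no verdict.

- **Cover:** I levered it open with the scraper blade only. It rests leaning back; I judged the angle from the pictures and did not measure it.
- **Scraper:** I laid it back at its original spot. It touched the table at about 6 N before I let go, and it lies flat within about 1 pixel of where it started.
- **Keys:** I pressed round, square and long bar in that order. Each reached its hard stop, at 14, 10 and 9.5 N. The cross was not touched.
- **Last picture:** It shows all four keys up, the cover open, the scraper flat, jar2 standing and the arm clear. The final crop did not cover the other two jars and the core, but the arm stayed well above or away from them.

**What failed or disagreed:**
- **Reported height:** The TCP reads low, by about 24 mm near the table by eye and about 31 mm going by where the round key was first felt. Because of this, the first two grasps closed on nothing, above the handle, and a third was only a shallow hold that I let go. From then on I worked from contact forces and relative heights.
- **Bar key:** It showed a side force of about 3 N while being pressed. It still went down and came back up.

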